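# Seat the desiccant disc in the weather logger and turn its catch over it

### The arm

A 7-joint arm with a two-finger parallel gripper is mounted at the origin on the work surface. World frame = base frame: x ahead of the robot, y to its left, z up, the work surface at z = 0. Lengths are in m, angles in rad, forces in N, time in s.
With the tool pointing down it reaches from about 0.4 to 0.85 m from the base axis. Payload 10.4 kg.
Tool frame: the origin (TCP) lies on the centre line of the jaws, within the pads' length; the fingertips stand 17 mm ahead of it and the grasp point (between the pads) lies 2 mm behind it; z points along the fingers, y is the direction in which the jaws open and shut (so a half turn about z gives the same grasp; the last joint's range is limited). The gripper opens to 87 mm and grips with 3 to 60 N. Pads are 19 mm wide; open, the fingers measure 117 mm over their backs; the gripper's body (75 mm by 190 mm) begins 51 mm behind the grasp point.
Start: joints at [-1.332, 0.332, -0.065, 1.46, 0.022, 1.35, -0.088], TCP at [0.162, 0.604, 0.214] pointing down, gripper open.
Joint ranges: [-2.6, 2.6], [-0.5, 2.12], [-1.47, 1.34], [0.16, 2.42], [-1.27, 4.41], [0.06, 2.06], [-2.6, 2.6]. Speed limits (rad/s): [2.22, 2.22, 2.79, 2.79, 3.14, 3.14, 3.14].

### API

Orientations are given as a unit quaternion [x, y, z, w].
In Python, from bench import r gives the robot as it stands.
- The arm moves only by the tool apply_moves, never from a script. Its argument "commands" is a list of rows, each an object with "rot": the turn, a rotation vector about the world's x, y, z in units of 180 degrees (1.0 is 180 degrees), a list of three; "linear": the shift along the world's x, y, z in units of 0.3 m (1.0 is 0.3 m), a list of three; "grip": the closure, from -1 (fully open) to 1 (shut). A call has 1 to 20 rows; each row is the pose to reach, as a shift and turn from the pose commanded when the call began, turning the shorter way round; what a row does not reach only later rows make up. A row lasts 1/10 s, in which the tool goes at most 50 mm and 8.59 degrees, less where a joint would pass 70% of its speed; a pose out of reach is approached as far as the arm can. A call with a number of a shift or a turn outside -1 to 1 is refused whole. A call with a gripper value outside its range is refused whole. The fingers move at their own pace and stop on an object; "newtons" is the grip in N (left out, the last holds). Time passes only in rows, so rows that repeat a pose let the fingers close. It gives the time, the measured TCP pose, the force and the opening at its end, in the units of the state.
- r.read_state(): the state, without advancing time (a new reading comes with each control period).
- r.camera(name): name is "side" or "top"; returns a dict with "frame" (384x512x3 uint8, red, green, blue), "mtx" (3x3 intrinsics, pixels), "D" ([k1, k2, p1, p2, k3] as OpenCV has them; the pictures are not rectified), "extrinsics" (4x4, takes a point from world to camera coordinates). Camera axes: x right, y down, z forward; pixel columns grow to the right and rows downward; lengths in m; the calibration is good to about 2 mm. A picture is of the moment at which its call begins. There is no depth.
- r.close_job(): hands the job in, once; it reports no verdict.
Trained networks look in a picture, given as the dict that the camera call returned (one of the last four; its "shot" number tells which), for a name from the list of things; names that differ only in an ending like _2 or _b are one class to them, and where a whole thing is asked for, a point or a joint stands for the part that bears it (a point fixed in the world has none). Each returns a list of dicts, best first, with "p" (0 to 1); they miss things now and then, are a little off and sometimes report something else, mostly with a low value. They report only what shows in the picture. A call takes as long as a camera call. They do not tell look-alikes from the thing itself.
- r.search_frame(thing, picture): "bbox" ([left, top, width, height] in pixels, round what is visible of it).
- r.spot_point(thing, picture): "location" ([column, row] in pixels: a listed point, or the origin of a listed thing).
The state is a dict: "time": time; "joint_positions": joint angles; "joint_vel": joint speeds; "joint_torque": joint torques, N m; "ee_pos": TCP position; "eef_rot": TCP orientation; "ft_force": force on the tool from outside, world axes, zero at the start; "torque": the same for the moment, N m; "width": finger opening in m.
Only numpy, scipy, OpenCV 4.12 (cv2) and the standard library are available. Lean on these libraries where they do the work, as an engineer would, in place of code of your own. Each camera call takes 0.05 s, during which the arm holds its last target. There are 200 camera calls.

### The job

Without picking anything up, push the white desiccant disc across the top of the grey logger housing with the fingertips until it drops into the round well and lies flat on the bottom. Then push the steel catch round with a fingertip until it stops, pointing over the disc. Never lift the disc or slide it off the housing, and leave the canister, the compass and the two stoppers where they stand.

Things in the scene. Friction and masses are not known exactly. Their poses are not given: they have to be found in the camera images.
- logger: Grey metal logger housing, fixed, 130 (its x) by 250 (its y) by 40 mm high. Origin: centre of its underside, on the shelf; z up. Its flat top (deck) is 40 mm above the origin. A round well, 60 mm wide, 7.5 mm deep, mouth bevelled 1.5 mm, is sunk in the deck at x 0, y -65 mm. The rest of the deck is bare but for the catch. Cable glands stick out 20 mm from its +x side, below the deck.
- well (a point): Centre of the well's flat, dark floor, 32.5 mm above the shelf and 7.5 mm below the deck; axes as the housing's.
- disc: Loose white plastic disc, 56 mm wide, 7 mm thick, about 30 g. Origin: centre of its underside; z is its axis. It starts flat on the deck on the well's +y side, 80 to 125 mm from the well's centre. In the well it has 2 mm of play all round and its top is 0.5 mm below the deck. Pushed over the edge it tips in leading edge first and drops when its rear edge clears the rim.
- catch (a joint): Angle in rad of the steel turning catch, 0 to 1.571. 0: the bar points along the housing's +x (open); 1.571 (a stop): along its +y, over the well, its end 9 mm short of the well's centre. Grows counterclockwise seen from above. Starts between 0 and 0.45, stays where it is left; 1 to 3 N at the post moves it.
- catch_pivot (a point): The catch's upright axis where it meets the deck, 43 mm from the well's centre on the -y side. The catch is a flat steel bar 10 mm wide, reaching 34 mm from the axis one way and 6 mm the other, its underside 1.5 mm and its top 6.5 mm above the deck.
- catch_post (a point): Foot of the upright finger post on the catch, a pin 8 mm in diameter and 11 mm tall standing on the bar 28 mm from the pivot axis; the foot is on the bar's top, 6.5 mm above the deck. Its x points along the bar, away from the pivot.
- canister: Bystander: screw-top aluminium canister with knurled lid, 64 mm in diameter, 80 mm tall, standing on the shelf; origin at the centre of its underside.
- compass: Bystander: closed brass compass, 64 mm in diameter, 19 mm tall; origin at the centre of its underside.
- stopper0: Bystander: black rubber stopper, a cone 26 mm wide at the foot, 24 mm tall; origin at the centre of its underside.
- stopper1: Bystander: a second, identical stopper.
There are look-alikes about, which are no part of the job. Of the things like the disc, leave any that is orange; of the rest the larger one is meant.

How it is judged:
On the way, in this order (a step that is already met when the one before it is completed fails the run):
1. the disc lies flat on the floor of the well (horizontal distance between disc and well below 0.004 m and z of disc in the frame of well below 0.0015 m and angle between disc's own z axis and vertical below 0.05 rad), for 0.2 s.
2. the catch is turned over the disc (value of joint catch above 1.3 rad), for 0.2 s.
At the end, for the whole second after the job is handed in: The disc lies flat in the well (centre within 4 mm, underside within 1.5 mm of the floor, tilt under 0.05 rad), at rest, and the catch is turned at least 1.3 rad, over the disc (all of step 1 and value of joint catch above 1.3 rad and linear speed of disc below 0.02 m/s); the robot touches nothing.
It fails at once if the disc is lifted more than 6 mm off the deck (z of disc in the frame of well above 0.0135 m).
It fails at once if the disc is tipped up or falls off the housing (angle between disc's own z axis and vertical above 0.6 rad or z of disc in the frame of well below -0.01 m).
It fails at once if a bystander is moved more than 20 mm (distance of any of canister, compass, stopper0, stopper1 from where it was at the start of the episode above 0.02 m).
It also fails if it takes over 51 s, if anything falls off the work surface, if the arm or the gripper's body presses on something with over 40 N, if the wrist force passes 120 N, or if a joint passes its speed limit or range.

## Working session

There is one attempt and no reset: what is moved stays moved. The work goes in short steps, Python scripts to look and compute and a tool call to move; the robot and the scene stay as the last step left them, time stands still between calls to the robot, and variables do not carry over. Pictures are saved under pics/ and viewed, about 8 in all and at most 12, crops included, and the job is handed in when it is done.

Besides the shell and the picture viewer there is one more tool, called after "Request:" as name(argument=value, ...), one argument or row to a line, values as JSON. apply_moves: Moves the arm, as the interface text tells. Its arguments: {"type":"object","properties":{"commands":{"type":"array","items":{"type":"object","properties":{"rot":{"type":"array","items":{"type":"number"}},"linear":{"type":"array","items":{"type":"number"}},"grip":{"type":"number"}}}},"newtons":{"type":"number"}},"required":["commands"]}

```bash
mkdir -p pics
cat > h.py <<'E'
import numpy as np, cv2
from bench import r
def ray(p,uv):
    n=cv2.undistortPoints(np.array([[uv]],float),np.array(p["mtx"]),np.array(p["D"]))[0,0]
    T=np.array(p["extrinsics"]);R=T[:3,:3];t=T[:3,3]
    return -R.T@t, R.T@np.array([n[0],n[1],1])
def onz(p,uv,z):
    c,d=ray(p,uv); return c+d*(z-c[2])/d[2]
def proj(p,X):
    T=np.array(p["extrinsics"])
    return cv2.projectPoints(np.atleast_2d(X).astype(float),cv2.Rodrigues(T[:3,:3])[0],T[:3,3],np.array(p["mtx"]),np.array(p["D"]))[0][:,0]
def save(p,n): cv2.imwrite("pics/"+n,p["frame"][:,:,::-1])
E
python3 - <<'E'
from h import *
Z=dict(logger=0,well=.0325,disc=.04,catch=.04,catch_pivot=.04,catch_post=.0465,canister=0,compass=0,stopper0=0,stopper1=0)
for n in("top","side"):
    p=r.camera(n); save(p,n+"0.png"); print(n, np.round(ray(p,(256,192))[0],3))
    for k,z in Z.items():
        for o in r.spot_point(k,p)[:3]: print(k,round(o["p"],2),np.round(o["location"],1),np.round(onz(p,o["location"],z),3))
    if n=="top":
        for o in r.search_frame("disc",p): print(o)
print(r.read_state())
E
```

```text
top [0.446 0.041 0.857]
logger 0.72 [278.1 209.5] [0.57  0.003 0.   ]
well 0.82 [305.9 226.3] [ 0.536 -0.045  0.032]
disc 0.96 [269.9 201. ] [0.58  0.019 0.04 ]
disc 0.85 [173.1 159.4] [0.655 0.195 0.04 ]
disc 0.57 [386.7 224.2] [ 0.539 -0.19   0.04 ]Traceback (most recent call last):
  File "<stdin>", line 6, in <module>
ValueError: it knows: canister, catch_pivot, catch_post, compass, disc, logger, stopper, well
```

```bash
python3 -c "
import cv2,numpy as np
cv2.imwrite('pics/both.png',cv2.resize(np.vstack([cv2.imread('pics/top0.png')]),(800,600)))"
```

```text
(no output)
```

View pics/both.png

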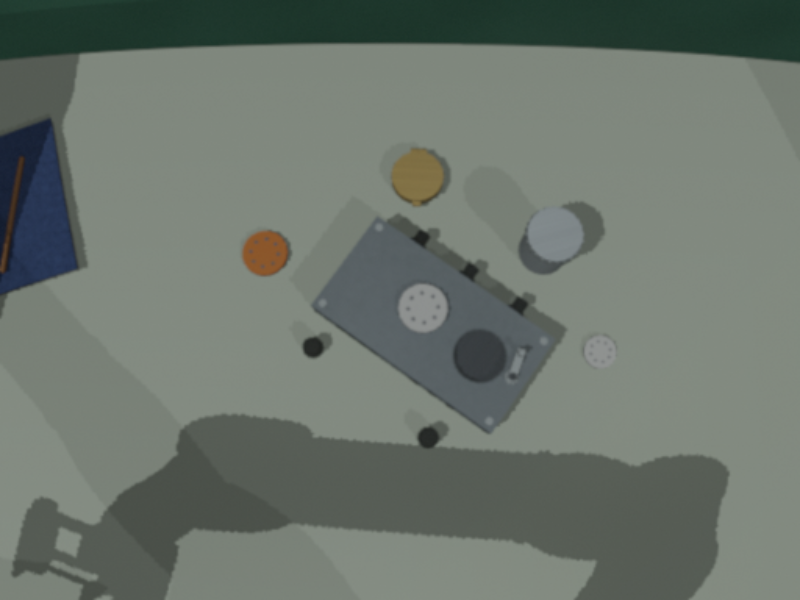

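The top view (1 of about 8, shown at 1.56x) has the white disc on the housing at (423,307) and the well at (480,355). The catch's pivot is near (513,376) and it points up the picture. The look-alikes are an orange disc at (265,253) and a small white one at (600,351). The stoppers are at (313,347) and (428,437), the compass at (417,175) and the canister at (555,235).

Run:
```python
from h import *
Z=dict(logger=0,well=.0325,disc=.04,catch_pivot=.04,catch_post=.0465,canister=0,compass=0,stopper=0)
P={}
for n in("top","side"):
    p=r.camera(n); save(p,n+"0.png"); print(n, np.round(ray(p,(256,192))[0],3))
    for k,z in Z.items():
        for o in r.spot_point(k,p)[:3]:
            print(k,round(o["p"],2),np.round(o["location"],1),np.round(onz(p,o["location"],z),4))
            P.setdefault((n,k),onz(p,o["location"],z))
    print([(round(o["p"],2),np.round(o["bbox"],1)) for o in r.search_frame("disc",p)])
    # housing corners/deck by color
for n in("top","side"):
    try:
        d=P[n,"well"]-P[n,"catch_pivot"];print(n,"axis +y deg",np.degrees(np.arctan2(d[1],d[0])),np.linalg.norm(d[:2]))
    except KeyError: pass
s=r.read_state(); print(s["ee_pos"],s["eef_rot"],s["time"],s["width"])
```

```text
top [0.446 0.041 0.857]
logger 0.89 [279.5 211.8] [5.66e-01 1.00e-04 0.00e+00]
well 0.65 [306.3 228. ] [ 0.5326 -0.0459  0.0325]
disc 0.9 [269.6 197.5] [0.5859 0.0196 0.04  ]
disc 0.71 [384.1 226.6] [ 0.5344 -0.1848  0.04  ]
disc 0.68 [170.9 160.5] [0.653  0.1988 0.04  ]
catch_pivot 0.78 [326.8 239.2] [ 0.5122 -0.0811  0.04  ]
catch_post 0.49 [334.7 225.6] [ 0.5355 -0.0945  0.0465]
canister 0.77 [343.7 157.9] [ 0.6701 -0.1228  0.    ]
canister 0.22 [307.2 226.5] [ 0.5388 -0.051   0.    ]
compass 0.96 [263.4 111.3] [0.7623 0.0305 0.    ]
stopper 0.73 [272.9 281.4] [0.4382 0.0122 0.    ]
stopper 0.6 [204.6 223.4] [0.5434 0.1387 0.    ]
[(0.95, array([254.5, 181.5,  37.8,  32. ])), (0.9, array([375.4, 213. ,  19.1,  21.4])), (0.71, array([156.8, 145.7,  27. ,  32.3])), (0.34, array([324.6, 225.2,  11.7,  20. ]))]
side [0.111 0.516 0.53 ]
well 0.69 [306.9 205.3] [ 0.5337 -0.0368  0.0325]
disc 0.98 [265.6 203.3] [0.5866 0.0185 0.04  ]
disc 0.8 [161.2 249.7] [0.6206 0.2271 0.04  ]
disc 0.61 [352.1 180.9] [ 0.5148 -0.1528  0.04  ]
catch_pivot 0.59 [267.6 201.2] [0.5885 0.0111 0.04  ]
catch_pivot 0.56 [332.6 195.6] [ 0.512  -0.0855  0.04  ]
catch_post 0.53 [325.1 189.1] [ 0.53   -0.0854  0.0465]
canister 0.55 [282.3 172.2] [ 0.6797 -0.1327  0.    ]
canister 0.5 [308.6 205.1] [ 0.5593 -0.0757  0.    ]
canister 0.23 [265.9 202.3] [ 0.6273 -0.025   0.    ]
compass 0.77 [202.6 187. ] [0.7626 0.0256 0.    ]
stopper 0.72 [229.1 265.1] [0.5474 0.1485 0.    ]
stopper 0.56 [332.7 252.6] [0.4408 0.0049 0.    ]
[(0.84, array([143.3, 236.3,  32. ,  22.9])), (0.6, array([245.7, 191.8,  34.4,  18.2])), (0.57, array([343.8, 175.9,  18. ,  13.2])), (0.35, array([205.3, 181.1, 145.7,  68.7]))]
top axis +y deg 59.81581238176409 0.04073189729233388
side axis +y deg -138.86086212551518 0.07274858194218466
[0.16171322 0.60371847 0.21413584] [ 1.30486623e-01  9.91450070e-01  9.83474903e-06 -3.04375094e-06] 1.2 0.08666064559878706
```

View pics/side0.png

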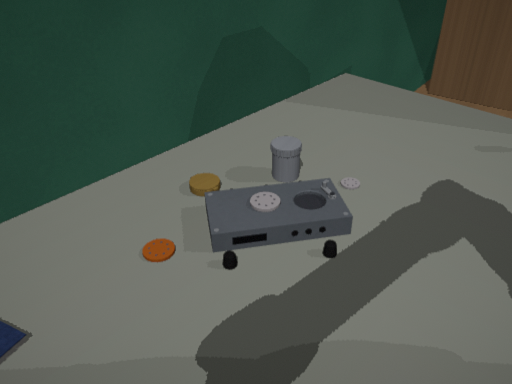

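The side view (2) agrees: disc at (265,202), well at (310,200), catch at the right end. Next I'll rectify the deck plane to refine the positions.

```bash
cat >> h.py <<'E'
X0,Y0,S=.70,.16,.0005   # rectified: row -> -x, col -> -y
def rect(p,z,N=(700,640)):
    rr,cc=np.mgrid[:N[0],:N[1]]
    X=np.stack([X0-rr*S,Y0-cc*S,np.full(N,z)],-1).reshape(-1,3)
    m=proj(p,X).reshape(N+(2,)).astype(np.float32)
    return cv2.remap(p["frame"],m[...,0],m[...,1],cv2.INTER_CUBIC)
def w(c): return np.round([X0-c[1]*S,Y0-c[0]*S],4)
def blobs(mask,lo,hi):
    for c in cv2.findContours(mask.astype(np.uint8),cv2.RETR_LIST,cv2.CHAIN_APPROX_NONE)[0]:
        A=cv2.contourArea(c)*S*S
        if lo<A<hi: yield A,c
E
python3 - <<'E'
from h import *
for n in("top","side"):
    p=r.camera(n)
    for z in(.04,.047):
        im=rect(p,z); g=im.mean(2)
        if z==.04: cv2.imwrite(f"pics/rect_{n}.png",im[:560,:,::-1])
        m=cv2.inRange(im,(125,125,125),(255,255,255)) if z==.047 else (g<62)
        for A,c in blobs(m,.0012,.004):
            e=cv2.fitEllipse(c); print(n,z,"A",round(A*1e6),"c",w(e[0]),"axes mm",np.round(np.array(e[1])*S*1e3,1))
E
```

```text
top 0.04 A 2529 c [ 0.5325 -0.0454] axes mm [56.1 57.4]
top 0.047 A 2254 c [0.5863 0.0187] axes mm [53.3 53.8]
top 0.047 A 2669 c [ 0.6733 -0.1335] axes mm [58.  59.5]
top 0.047 A 1418 c [0.6798 0.145 ] axes mm [35.  73.5]
side 0.04 A 1279 c [0.5373 0.1098] axes mm [24.1 77.1]
side 0.04 A 2476 c [ 0.5336 -0.0439] axes mm [52.1 61.1]
side 0.047 A 2240 c [0.5881 0.0191] axes mm [53.1 53.8]
```

View pics/rect_top.png

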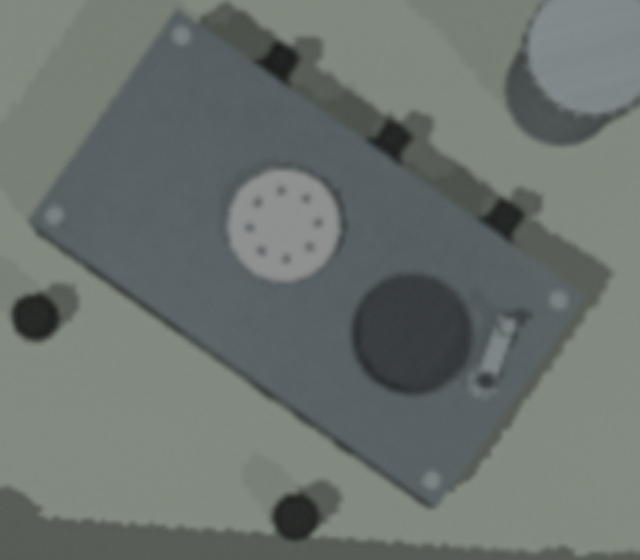

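The rectified view (3, 0.5 mm/px) puts the disc at (285,225), the well at (412,334), the catch pivot at (485,380) and the bar end at (515,320). In world coordinates:

| Item | Position |
|---|---|
| Disc | (.587, .019) |
| Well | (.5335, -.0455) |
| Housing +y direction | about 54.8° |
| Catch angle | about 0.16 rad |

I'll push with the fingers 30 mm apart as a cradle, with tool y at -40° (a turn of -115°).

Request:
apply_moves(
  commands=[
    {"linear": [0.76,-0.91,-0.1],"rot": [0,0,-0.32],"grip": 0.31},
    {"linear": [0.76,-0.91,-0.1],"rot": [0,0,-0.32],"grip": 0.31},
    {"linear": [0.76,-0.91,-0.1],"rot": [0,0,-0.32],"grip": 0.31},
    {"linear": [0.76,-0.91,-0.1],"rot": [0,0,-0.32],"grip": 0.31},
    {"linear": [0.76,-0.91,-0.1],"rot": [0,0,-0.32],"grip": 0.31},
    {"linear": [0.76,-0.91,-0.1],"rot": [0,0,-0.32],"grip": 0.31},
    {"linear": [0.76,-0.91,-0.1],"rot": [0,0,-0.32],"grip": 0.31},
    {"linear": [0.76,-0.91,-0.1],"rot": [0,0,-0.32],"grip": 0.31},
    {"linear": [0.76,-0.91,-0.1],"rot": [0,0,-0.32],"grip": 0.31},
    {"linear": [0.76,-0.91,-0.1],"rot": [0,0,-0.32],"grip": 0.31},
  ],
)

```text
time: 2.3
ee_pos: [0.3889, 0.3319, 0.1843]
eef_rot: [0.591, 0.807, 0.0, -0.0]
ft_force: [0.4, 0.5, -0.0]
width: 0.0304
```

Request:
apply_moves(
  commands=[
    {"linear": [0.763,-0.91,-0.24],"rot": [0,0,-0.32],"grip": 0.31},
    {"linear": [0.763,-0.91,-0.24],"rot": [0,0,-0.32],"grip": 0.31},
    {"linear": [0.763,-0.91,-0.24],"rot": [0,0,-0.32],"grip": 0.31},
    {"linear": [0.763,-0.91,-0.24],"rot": [0,0,-0.32],"grip": 0.31},
    {"linear": [0.763,-0.91,-0.24],"rot": [0,0,-0.32],"grip": 0.31},
    {"linear": [0.763,-0.91,-0.24],"rot": [0,0,-0.32],"grip": 0.31},
    {"linear": [0.763,-0.91,-0.24],"rot": [0,0,-0.32],"grip": 0.31},
    {"linear": [0.763,-0.91,-0.24],"rot": [0,0,-0.32],"grip": 0.31},
    {"linear": [0.763,-0.91,-0.24],"rot": [0,0,-0.32],"grip": 0.31},
    {"linear": [0.763,-0.91,-0.24],"rot": [0,0,-0.32],"grip": 0.31},
    {"linear": [0.763,-0.91,-0.24],"rot": [0,0,-0.32],"grip": 0.31},
  ],
)

```text
time: 3.4
ee_pos: [0.6181, 0.0607, 0.1124]
eef_rot: [0.906, 0.423, 0.0, -0.001]
ft_force: [0.1, -0.5, -0.6]
width: 0.0299
```

Request:
apply_moves(
  commands=[
    {"linear": [0.006,-0.006,-0.09],"rot": [0,0,0],"grip": 0.31},
    {"linear": [0.006,-0.006,-0.14],"rot": [0,0,0],"grip": 0.31},
    {"linear": [0.006,-0.006,-0.165],"rot": [0,0,0],"grip": 0.31},
    {"linear": [0.006,-0.006,-0.175],"rot": [0,0,0],"grip": 0.31},
    {"linear": [0.006,-0.006,-0.175],"rot": [0,0,0],"grip": 0.31},
    {"linear": [0.006,-0.006,-0.175],"rot": [0,0,0],"grip": 0.31},
  ],
)

```text
time: 4.0
ee_pos: [0.6209, 0.056, 0.0605]
eef_rot: [0.907, 0.421, 0.001, 0.0]
ft_force: [0.3, -1.0, 0.4]
width: 0.0297
```

Run:
```python
from h import *
p=r.camera("side"); cv2.imwrite("pics/s1.png",cv2.resize(p["frame"][120:270,170:370,::-1],(800,600),interpolation=cv2.INTER_CUBIC))
s=r.read_state(); print(s["ee_pos"],s["ft_force"],s["width"])
```

```text
[0.6209556  0.05603556 0.0605035 ] [ 0.23972768 -0.30282155  0.32454334] 0.030293669505136327
```

View pics/s1.png

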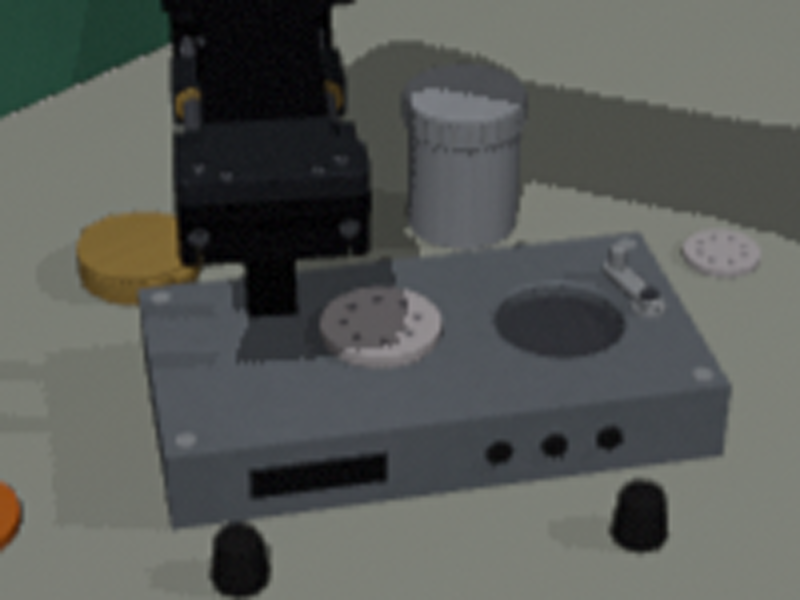

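The crop (4) shows the fingers just above the deck, behind the disc on the side away from the well, with the way ahead clear. I'll push the first 65 mm.

Request:
apply_moves(
  commands=[
    {"linear": [-0.007,-0.008,-0.004],"grip": 0.31,"rot": [0,0,0]},
    {"linear": [-0.014,-0.016,-0.005],"grip": 0.31,"rot": [0,0,0]},
    {"linear": [-0.021,-0.024,-0.005],"grip": 0.31,"rot": [0,0,0]},
    {"linear": [-0.028,-0.033,-0.005],"grip": 0.31,"rot": [0,0,0]},
    {"linear": [-0.035,-0.041,-0.005],"grip": 0.31,"rot": [0,0,0]},
    {"linear": [-0.042,-0.049,-0.005],"grip": 0.31,"rot": [0,0,0]},
    {"linear": [-0.05,-0.057,-0.005],"grip": 0.31,"rot": [0,0,0]},
    {"linear": [-0.057,-0.065,-0.005],"grip": 0.31,"rot": [0,0,0]},
    {"linear": [-0.064,-0.073,-0.005],"grip": 0.31,"rot": [0,0,0]},
    {"linear": [-0.071,-0.082,-0.005],"grip": 0.31,"rot": [0,0,0]},
    {"linear": [-0.078,-0.09,-0.005],"grip": 0.31,"rot": [0,0,0]},
    {"linear": [-0.085,-0.098,-0.005],"grip": 0.31,"rot": [0,0,0]},
    {"linear": [-0.092,-0.106,-0.005],"grip": 0.31,"rot": [0,0,0]},
    {"linear": [-0.099,-0.114,-0.005],"grip": 0.31,"rot": [0,0,0]},
    {"linear": [-0.106,-0.122,-0.005],"grip": 0.31,"rot": [0,0,0]},
    {"linear": [-0.114,-0.13,-0.005],"grip": 0.31,"rot": [0,0,0]},
    {"linear": [-0.121,-0.139,-0.005],"grip": 0.31,"rot": [0,0,0]},
    {"linear": [-0.128,-0.147,-0.005],"grip": 0.31,"rot": [0,0,0]},
    {"linear": [-0.135,-0.155,-0.005],"grip": 0.31,"rot": [0,0,0]},
    {"linear": [-0.142,-0.163,-0.005],"grip": 0.31,"rot": [0,0,0]},
  ],
)

```text
time: 6.05
ee_pos: [0.5777, 0.0069, 0.0582]
eef_rot: [0.907, 0.421, 0.0, 0.0]
ft_force: [0.4, -0.2, 0.2]
width: 0.03
```

Run:
```python
from h import *
p=r.camera("side"); a=cv2.resize(p["frame"][150:250,190:370,::-1],(540,300),interpolation=cv2.INTER_CUBIC)
t=r.camera("top"); b=cv2.resize(t["frame"][150:250,210:390,::-1],(540,300),interpolation=cv2.INTER_CUBIC)
cv2.imwrite("pics/s2.png",np.vstack([a,b]))
s=r.read_state(); print(s["ee_pos"],s["ft_force"],s["time"])
for q in(p,t): 
  for o in r.spot_point("disc",q)[:3]: print(round(o["p"],2),np.round(onz(q,o["location"],.04),4))
```

```text
[0.5775784  0.00655027 0.05820384] [-0.05932973  0.3003347  -0.59988828] 6.15
0.72 [0.5903 0.0124 0.04  ]
0.68 [ 0.5127 -0.1478  0.04  ]
0.59 [0.6179 0.2321 0.04  ]
0.75 [0.6541 0.2003 0.04  ]
0.69 [ 0.536  -0.1852  0.04  ]
```

View pics/s2.png

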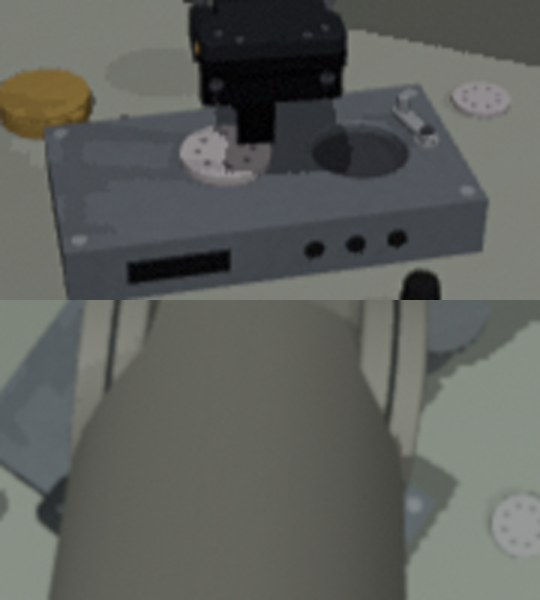

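The composite (5) shows the disc still near where it started, with the finger overlapping its far right edge. I'll check the finger's geometry against the calibration before going on.

Run:
```python
from h import *
from scipy.spatial.transform import Rotation as Ro
p=r.camera("side"); s=r.read_state(); M=Ro.from_quat(s["eef_rot"]).as_matrix(); c=np.array(s["ee_pos"])
im=cv2.resize(p["frame"][160:230,220:320,::-1],(800,560),interpolation=cv2.INTER_CUBIC)
print(M.round(3))
def pix(X): return np.round((proj(p,X)-[220,160])*8).astype(int)
for sg,col in((1,(0,255,0)),(-1,(0,0,255))):
    P=[c+M@np.array([a,sg*b,.017]) for a,b in((-.0095,.015),(.0095,.015),(.0095,.03),(-.0095,.03))]
    cv2.polylines(im,[pix(np.array(P))],True,col,1)
a=np.linspace(0,6.283,60)
for x,y,z,R,col in((.587,.019,.04,.028,(255,255,0)),(.587,.019,.047,.028,(255,255,0)),(.5335,-.0455,.04,.030,(255,0,255))):
    cv2.polylines(im,[pix(np.c_[x+R*np.cos(a),y+R*np.sin(a),0*a+z])],True,col,1)
cv2.imwrite("pics/s3.png",im)
```

```text
[[ 0.645  0.764  0.   ]
 [ 0.764 -0.645  0.   ]
 [ 0.     0.    -1.   ]]
```

View pics/s3.png

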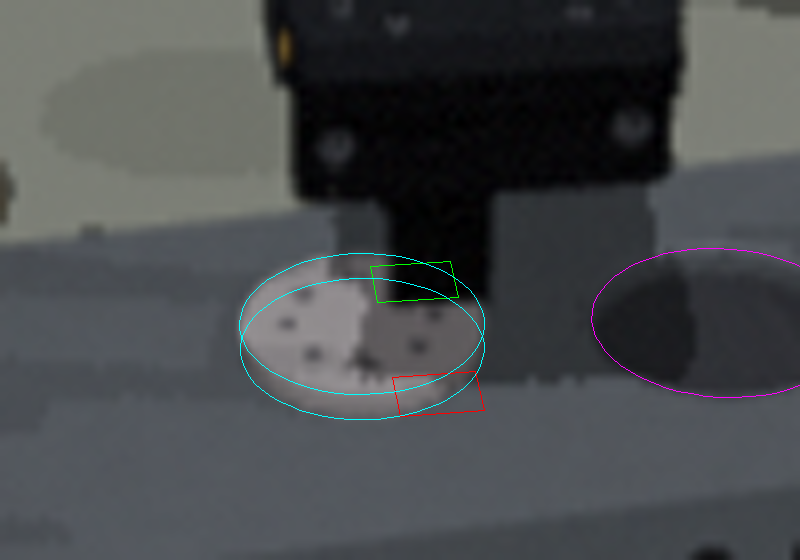

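Run:
```python
from h import *
from scipy.spatial.transform import Rotation as Ro
p=r.camera("side"); s=r.read_state(); M=Ro.from_quat(s["eef_rot"]).as_matrix(); c=np.array(s["ee_pos"])
f=lambda v: ((proj(p,c+M@np.array(v))[0]-[220,160])*8).round()
print("body near", f([.0375,-.095,-.053]),f([-.0375,-.095,-.053]),"far",f([.0375,.095,-.053]))
print("body mid", f([.0375,0,-.053]),f([-.0375,0,-.053]))
for z in(.017,.007,-.003,-.013): print(z,"near out",f([.0095,-.03,z]),f([-.0095,-.03,z]),"near in",f([.0095,-.015,z]),"far out",f([.0095,.03,z]))
```

```text
body near [298. 336.] [673. 311.] far [ 223. -118.]
body mid [257.  87.] [596.  66.]
0.017 near out [400. 417.] [484. 411.] near in [392. 377.] far out [370. 266.]
0.007 near out [400. 380.] [485. 374.] near in [392. 341.] far out [370. 231.]
-0.003 near out [400. 344.] [485. 338.] near in [392. 305.] far out [370. 196.]
-0.013 near out [400. 306.] [486. 300.] near in [392. 268.] far out [369. 159.]
```

The disc hasn't moved. In the image the gripper and fingertips sit about 30 mm higher than the reported pose says, though they match sideways. So the fingers passed over the disc. I'll back off the same way, then go down carefully while watching the force.

Request:
apply_moves(
  commands=[
    {"linear": [0.04,0.046,0.0],"grip": 0.31,"rot": [0,0,0]},
    {"linear": [0.09,0.104,0.0],"grip": 0.31,"rot": [0,0,0]},
    {"linear": [0.142,0.163,0.0],"grip": 0.31,"rot": [0,0,0]},
    {"linear": [0.147,0.169,0.0],"grip": 0.31,"rot": [0,0,0]},
    {"linear": [0.147,0.169,0.0],"grip": 0.31,"rot": [0,0,0]},
    {"linear": [0.147,0.169,-0.02],"grip": 0.31,"rot": [0,0,0]},
    {"linear": [0.147,0.169,-0.04],"grip": 0.31,"rot": [0,0,0]},
    {"linear": [0.147,0.169,-0.05],"grip": 0.31,"rot": [0,0,0]},
    {"linear": [0.147,0.169,-0.05],"grip": 0.31,"rot": [0,0,0]},
  ],
)

```text
time: 7.25
ee_pos: [0.6213, 0.0573, 0.0424]
eef_rot: [0.907, 0.421, -0.001, -0.0]
ft_force: [-0.3, -0.3, -0.7]
width: 0.0303
```

```bash
cat > ov.py <<'E'
from h import *
from scipy.spatial.transform import Rotation as Ro
def ov(name,dz,disc=(.587,.019),pts=None,g=.015):
    p=r.camera("side"); s=r.read_state(); M=Ro.from_quat(s["eef_rot"]).as_matrix(); c=np.array(s["ee_pos"])+[0,0,dz]
    im=cv2.resize(p["frame"][155:230,220:320,::-1],(800,600),interpolation=cv2.INTER_CUBIC)
    pix=lambda X: np.round((proj(p,X)-[220,155])*8).astype(int)
    for sg,col in((1,(0,255,0)),(-1,(0,0,255))):
        P=[c+M@np.array([a,sg*b,.017]) for a,b in((-.0095,g),(.0095,g),(.0095,g+.015),(-.0095,g+.015))]
        cv2.polylines(im,[pix(np.array(P))],True,col,1)
    cv2.imwrite("pics/"+name,im); print(np.round(s["ee_pos"],4),np.round(s["ft_force"],2),s["width"],s["time"])
E
python3 -c "
from ov import *
ov('s4.png',0.03)"
```

```text
[0.6216 0.0574 0.0429] [ 0.29 -0.47 -0.04] 0.029819941392571877 7.3
```

View pics/s4.png

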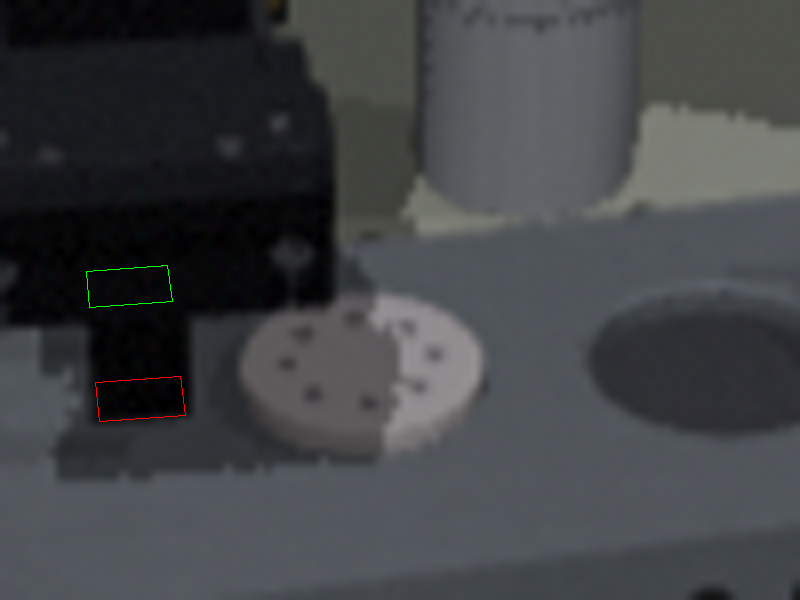

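View (6): the finger is behind the disc with a gap of about 11 mm. The true tip is about 30 mm above the reported one, since the overlay drawn with +30 mm fits. I'll go down and probe for the deck.

Request:
apply_moves(
  commands=[
    {"linear": [0,0,-0.017],"grip": 0.31,"rot": [0,0,0]},
    {"linear": [0,0,-0.033],"grip": 0.31,"rot": [0,0,0]},
    {"linear": [0,0,-0.033],"grip": 0.31,"rot": [0,0,0]},
    {"linear": [0,0,-0.033],"grip": 0.31,"rot": [0,0,0]},
  ],
)

```text
time: 7.7
ee_pos: [0.6218, 0.0577, 0.0331]
eef_rot: [0.907, 0.421, -0.0, 0.0]
ft_force: [-0.2, 0.1, -0.2]
width: 0.0302
```

Request:
apply_moves(
  commands=[
    {"linear": [0,0,-0.003],"grip": 0.31,"rot": [0,0,0]},
    {"linear": [0,0,-0.007],"grip": 0.31,"rot": [0,0,0]},
    {"linear": [0,0,-0.007],"grip": 0.31,"rot": [0,0,0]},
  ],
)

```text
time: 8.0
ee_pos: [0.6221, 0.0577, 0.0321]
eef_rot: [0.907, 0.421, 0.0, -0.0]
ft_force: [-4.8, 0.1, 10.2]
width: 0.03
```

Request:
apply_moves(
  commands=[
    {"linear": [0,0,-0.004],"grip": 0.31,"rot": [0,0,0]},
    {"linear": [0,0,-0.004],"grip": 0.31,"rot": [0,0,0]},
    {"linear": [0,0,-0.004],"grip": 0.31,"rot": [0,0,0]},
  ],
)

```text
time: 8.3
ee_pos: [0.6222, 0.0577, 0.0321]
eef_rot: [0.907, 0.421, 0.0, -0.0]
ft_force: [-9.5, -0.5, 20.3]
width: 0.0301
```

The deck is touched at reported z of about .032. I'll raise to about 2 mm clear and push.

Request:
apply_moves(
  commands=[
    {"linear": [0,0,0.014],"grip": 0.31,"rot": [0,0,0]},
    {"linear": [0,0,0.014],"grip": 0.31,"rot": [0,0,0]},
    {"linear": [0,0,0.014],"grip": 0.31,"rot": [0,0,0]},
  ],
)

```text
time: 8.6
ee_pos: [0.622, 0.0578, 0.034]
eef_rot: [0.907, 0.421, 0.0, 0.0]
ft_force: [-0.2, -0.2, 0.8]
width: 0.0298
```

Request:
apply_moves(
  commands=[
    {"linear": [-0.009,-0.01,0],"grip": 0.31,"rot": [0,0,0]},
    {"linear": [-0.017,-0.02,0],"grip": 0.31,"rot": [0,0,0]},
    {"linear": [-0.026,-0.03,0],"grip": 0.31,"rot": [0,0,0]},
    {"linear": [-0.035,-0.04,0],"grip": 0.31,"rot": [0,0,0]},
    {"linear": [-0.043,-0.05,0],"grip": 0.31,"rot": [0,0,0]},
    {"linear": [-0.052,-0.061,0],"grip": 0.31,"rot": [0,0,0]},
    {"linear": [-0.061,-0.071,0],"grip": 0.31,"rot": [0,0,0]},
    {"linear": [-0.07,-0.081,0],"grip": 0.31,"rot": [0,0,0]},
    {"linear": [-0.078,-0.091,0],"grip": 0.31,"rot": [0,0,0]},
    {"linear": [-0.087,-0.101,0],"grip": 0.31,"rot": [0,0,0]},
    {"linear": [-0.096,-0.111,0],"grip": 0.31,"rot": [0,0,0]},
    {"linear": [-0.104,-0.121,0],"grip": 0.31,"rot": [0,0,0]},
    {"linear": [-0.113,-0.131,0],"grip": 0.31,"rot": [0,0,0]},
    {"linear": [-0.122,-0.141,0],"grip": 0.31,"rot": [0,0,0]},
    {"linear": [-0.13,-0.151,0],"grip": 0.31,"rot": [0,0,0]},
    {"linear": [-0.13,-0.151,0],"grip": 0.31,"rot": [0,0,0]},
  ],
)

```text
time: 10.2
ee_pos: [0.5826, 0.0118, 0.0342]
eef_rot: [0.907, 0.421, -0.0, 0.0]
ft_force: [-0.0, 0.5, 0.9]
width: 0.0302
```

```bash
python3 -c "
from ov import *
ov('s5.png',0.025)"
```

```text
[0.5829 0.0122 0.0342] [0.39 0.78 0.19] 0.03032210737812966 10.25
```

View pics/s5.png

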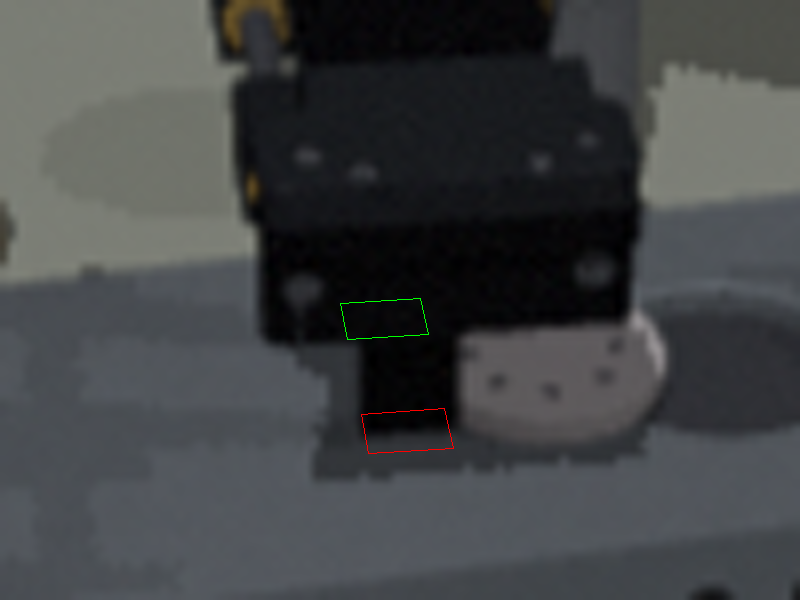

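View (7): the disc is in the cradle and its leading edge is at the well rim, right edge at (665,365). I'll push the remaining 43 mm or so slowly.

Request:
apply_moves(
  commands=[
    {"linear": [-0.006,-0.007,0],"grip": 0.31,"rot": [0,0,0]},
    {"linear": [-0.012,-0.014,0],"grip": 0.31,"rot": [0,0,0]},
    {"linear": [-0.018,-0.021,0],"grip": 0.31,"rot": [0,0,0]},
    {"linear": [-0.024,-0.028,0],"grip": 0.31,"rot": [0,0,0]},
    {"linear": [-0.03,-0.035,0],"grip": 0.31,"rot": [0,0,0]},
    {"linear": [-0.036,-0.042,0],"grip": 0.31,"rot": [0,0,0]},
    {"linear": [-0.042,-0.049,0],"grip": 0.31,"rot": [0,0,0]},
    {"linear": [-0.048,-0.056,0],"grip": 0.31,"rot": [0,0,0]},
    {"linear": [-0.054,-0.063,0],"grip": 0.31,"rot": [0,0,0]},
    {"linear": [-0.06,-0.07,0],"grip": 0.31,"rot": [0,0,0]},
    {"linear": [-0.066,-0.077,0],"grip": 0.31,"rot": [0,0,0]},
    {"linear": [-0.072,-0.084,0],"grip": 0.31,"rot": [0,0,0]},
    {"linear": [-0.078,-0.091,0],"grip": 0.31,"rot": [0,0,0]},
    {"linear": [-0.084,-0.098,0],"grip": 0.31,"rot": [0,0,0]},
    {"linear": [-0.09,-0.105,0],"grip": 0.31,"rot": [0,0,0]},
    {"linear": [-0.094,-0.109,0],"grip": 0.31,"rot": [0,0,0]},
    {"linear": [-0.094,-0.109,0],"grip": 0.31,"rot": [0,0,0]},
  ],
)

```text
time: 11.95
ee_pos: [0.5547, -0.0205, 0.0342]
eef_rot: [0.907, 0.421, 0.0, 0.0]
ft_force: [0.6, 0.1, 0.0]
width: 0.03
```

```bash
sed -i 's/220:320/250:350/; s/\[220,155\]/[250,155]/' ov.py; python3 -c "
from ov import *
ov('s6.png',0.025)"
```

```text
[ 0.5548 -0.0203  0.0342] [ 0.75 -0.96  0.28] 0.029642751021675646 12.0
```

View pics/s6.png

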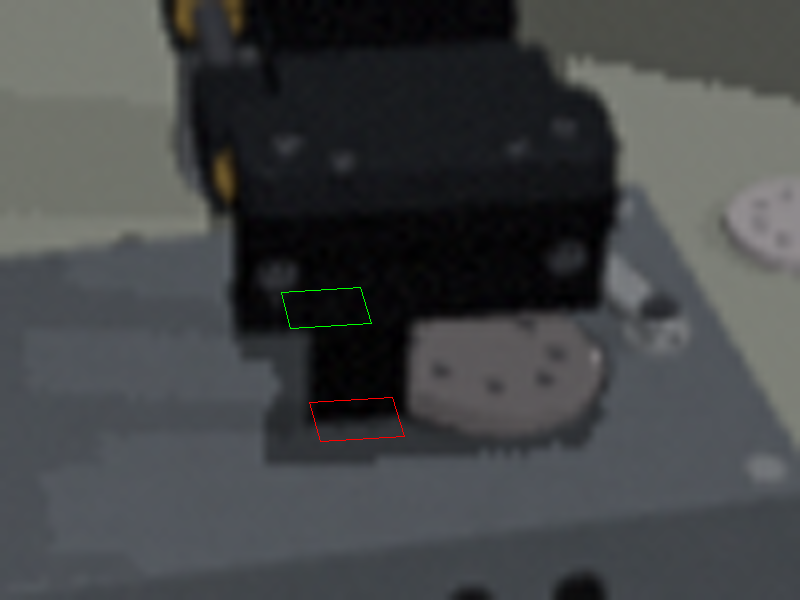

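View (8): the disc is over or in the well, but the gripper hides whether it has dropped. I'll nudge 2 mm more, then retreat and check.

Request:
apply_moves(
  commands=[
    {"linear": [-0.002,-0.002,0],"grip": 0.31,"rot": [0,0,0]},
    {"linear": [-0.004,-0.005,0],"grip": 0.31,"rot": [0,0,0]},
    {"linear": [-0.004,-0.005,0],"grip": 0.31,"rot": [0,0,0]},
    {"linear": [-0.004,-0.005,0],"grip": 0.31,"rot": [0,0,0]},
    {"linear": [0.02,0.023,0],"grip": 0.31,"rot": [0,0,0]},
    {"linear": [0.05,0.06,0.01],"grip": 0.31,"rot": [0,0,0]},
    {"linear": [0.1,0.12,0.1],"grip": 0.31,"rot": [0,0,0]},
    {"linear": [0.15,0.18,0.2],"grip": 0.31,"rot": [0,0,0]},
    {"linear": [0.15,0.18,0.3],"grip": 0.31,"rot": [0,0,0]},
    {"linear": [0.15,0.18,0.3],"grip": 0.31,"rot": [0,0,0]},
  ],
)

```text
time: 13.0
ee_pos: [0.6026, 0.0356, 0.1281]
eef_rot: [0.907, 0.422, 0.003, 0.001]
ft_force: [1.0, 0.9, -0.1]
width: 0.03
```

Run:
```python
from h import *
p=r.camera("side"); a=cv2.resize(p["frame"][165:240,280:360,::-1],(640,600),interpolation=cv2.INTER_CUBIC)
cv2.imwrite("pics/s7.png",a)
for k,z in(("disc",.0325),("well",.0325),("catch_pivot",.04),("catch_post",.0465)):
    for o in r.spot_point(k,p)[:2]: print(k,round(o["p"],2),np.round(o["location"],1),np.round(onz(p,o["location"],z),4))
for z in(.0395,.047):
    im=rect(p,z)
    for A,c in blobs(im.mean(2)>np.percentile(im[250:420,330:480].mean(2),40),.0012,.004):
        e=cv2.fitEllipse(c); print(z,round(A*1e6),w(e[0]),np.round(np.array(e[1])*S*1e3,1))
s=r.read_state(); print(s["ee_pos"],s["time"])
```

```text
disc 0.79 [158.1 249.4] [0.6328 0.2257 0.0325]
disc 0.74 [351.4 182.1] [ 0.5194 -0.1584  0.0325]
well 0.91 [309.5 208.2] [ 0.5244 -0.033   0.0325]
catch_pivot 0.64 [333.  197.4] [ 0.5079 -0.0813  0.04  ]
catch_post 0.45 [324.6 185.4] [ 0.5385 -0.095   0.0465]
0.0395 2868 [ 0.5352 -0.0455] [55.7 67.2]
0.0395 3057 [6.787e-01 4.000e-04] [52.2 85.7]
0.047 3675 [0.6744 0.0074] [56.8 97.3]
[0.59900573 0.03391753 0.12297189] 13.25
```

View pics/s7.png

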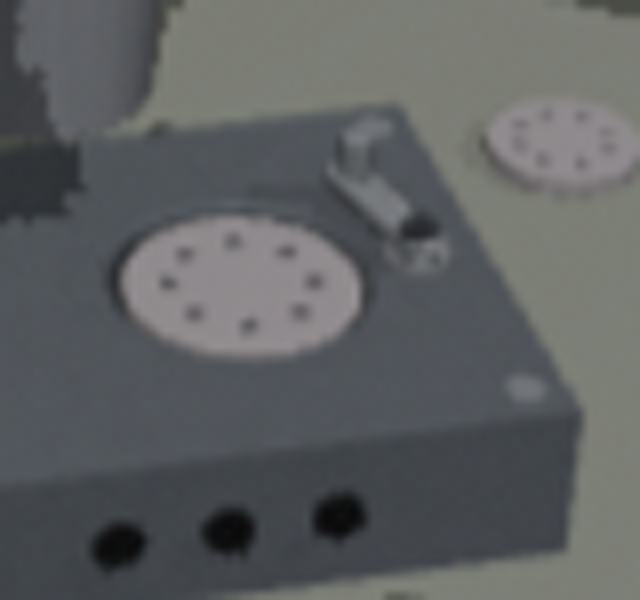

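View (9): the disc is flush in the well with an even dark ring round it. Its measured centre is (.535,-.0455), against (.5335,-.0455) for the well. The pivot is at about (.509,-.081) and the post at about (.534,-.093). Next I'll shut the fingers, turn +55° and push the post.

Request:
apply_moves(
  commands=[
    {"linear": [-0.18,-0.513,0.0],"rot": [0,0,0.306],"grip": 1},
    {"linear": [-0.18,-0.513,0.0],"rot": [0,0,0.306],"grip": 1},
    {"linear": [-0.18,-0.513,0.0],"rot": [0,0,0.306],"grip": 1},
    {"linear": [-0.18,-0.513,0.0],"rot": [0,0,0.306],"grip": 1},
    {"linear": [-0.18,-0.513,0.0],"rot": [0,0,0.306],"grip": 1},
    {"linear": [-0.18,-0.513,0.0],"rot": [0,0,0.306],"grip": 1},
    {"linear": [-0.18,-0.513,0.0],"rot": [0,0,0.306],"grip": 1},
    {"linear": [-0.18,-0.513,0.0],"rot": [0,0,0.306],"grip": 1},
    {"linear": [-0.18,-0.513,0.0],"rot": [0,0,0.306],"grip": 1},
    {"linear": [-0.18,-0.513,0.0],"rot": [0,0,0.306],"grip": 1},
  ],
)

```text
time: 14.25
ee_pos: [0.5455, -0.1201, 0.1238]
eef_rot: [0.61, 0.792, -0.0, -0.0]
ft_force: [-0.3, 0.3, -0.3]
width: 0.0006
```

Request:
apply_moves(
  commands=[
    {"linear": [0,0,-0.1],"rot": [0,0,0],"grip": 1},
    {"linear": [0,0,-0.2],"rot": [0,0,0],"grip": 1},
    {"linear": [0,0,-0.25],"rot": [0,0,0],"grip": 1},
    {"linear": [0,0,-0.275],"rot": [0,0,0],"grip": 1},
    {"linear": [0,0,-0.275],"rot": [0,0,0],"grip": 1},
    {"linear": [0,0,-0.275],"rot": [0,0,0],"grip": 1},
  ],
)

```text
time: 14.85
ee_pos: [0.5464, -0.1204, 0.0427]
eef_rot: [0.61, 0.793, 0.0, 0.001]
ft_force: [-0.0, -0.6, -0.0]
width: 0.0008
```

Run:
```python
from h import *
p=r.camera("side"); a=cv2.resize(p["frame"][150:225,285:365,::-1],(640,600),interpolation=cv2.INTER_CUBIC)
cv2.imwrite("pics/s8.png",a)
s=r.read_state(); print(s["ee_pos"],s["ft_force"],s["time"])
```

```text
[ 0.54661923 -0.12035019  0.04288366] [-0.01434879 -0.82365156  0.33598868] 14.9
```

View pics/s8.png

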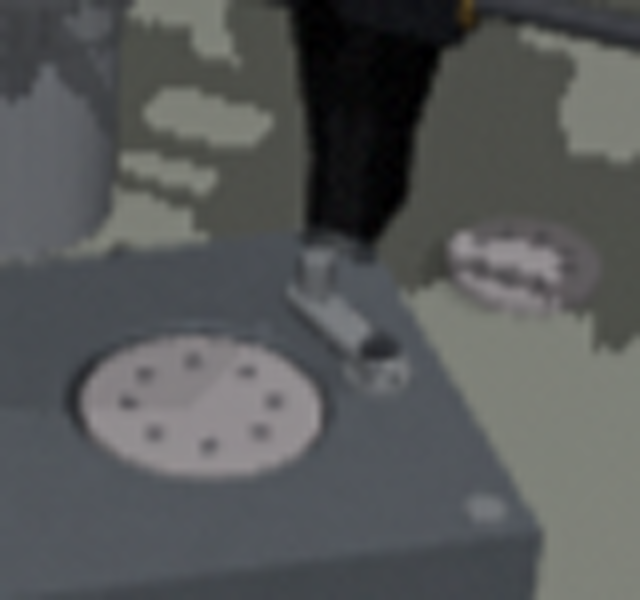

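View (10): the fingertips are behind the post at (320,260), and the disc still lies flat. I'll lower 2 mm and push along the 105° line.

Request:
apply_moves(
  commands=[
    {"linear": [0,0,-0.007],"rot": [0,0,0],"grip": 1},
    {"linear": [-0.004,0.014,-0.007],"rot": [0,0,0],"grip": 1},
    {"linear": [-0.008,0.028,-0.007],"rot": [0,0,0],"grip": 1},
    {"linear": [-0.011,0.042,-0.007],"rot": [0,0,0],"grip": 1},
    {"linear": [-0.015,0.056,-0.007],"rot": [0,0,0],"grip": 1},
    {"linear": [-0.018,0.066,-0.007],"rot": [0,0,0],"grip": 1},
    {"linear": [-0.021,0.076,-0.007],"rot": [0,0,0],"grip": 1},
    {"linear": [-0.024,0.086,-0.007],"rot": [0,0,0],"grip": 1},
    {"linear": [-0.026,0.096,-0.007],"rot": [0,0,0],"grip": 1},
    {"linear": [-0.028,0.106,-0.007],"rot": [0,0,0],"grip": 1},
    {"linear": [-0.031,0.116,-0.007],"rot": [0,0,0],"grip": 1},
    {"linear": [-0.034,0.126,-0.007],"rot": [0,0,0],"grip": 1},
    {"linear": [-0.036,0.136,-0.007],"rot": [0,0,0],"grip": 1},
    {"linear": [-0.039,0.146,-0.007],"rot": [0,0,0],"grip": 1},
    {"linear": [-0.041,0.154,-0.007],"rot": [0,0,0],"grip": 1},
    {"linear": [-0.043,0.16,-0.007],"rot": [0,0,0],"grip": 1},
    {"linear": [-0.043,0.16,-0.007],"rot": [0,0,0],"grip": 1},
  ],
)

```text
time: 16.6
ee_pos: [0.5318, -0.0722, 0.0391]
eef_rot: [0.61, 0.793, -0.001, -0.001]
ft_force: [-1.5, -3.3, 0.7]
width: 0.0004
```

Request:
apply_moves(
  commands=[
    {"linear": [-0.001,0.006,0],"rot": [0,0,0],"grip": 1},
    {"linear": [-0.003,0.012,0],"rot": [0,0,0],"grip": 1},
    {"linear": [-0.003,0.012,0],"rot": [0,0,0],"grip": 1},
  ],
)

```text
time: 16.9
ee_pos: [0.5312, -0.0712, 0.0392]
eef_rot: [0.61, 0.792, -0.001, 0.001]
ft_force: [-0.8, -12.0, -0.9]
width: 0.0003
```

The force rose to 12 N, so the catch is at its stop. I'll back off, go up and move clear, then check.

Request:
apply_moves(
  commands=[
    {"linear": [0.01,-0.04,0],"rot": [0,0,0],"grip": 1},
    {"linear": [0.025,-0.1,0.0],"rot": [0,0,0],"grip": 1},
    {"linear": [0.025,-0.1,0.1],"rot": [0,0,0],"grip": 1},
    {"linear": [0.025,-0.1,0.25],"rot": [0,0,0],"grip": 1},
    {"linear": [0.025,-0.1,0.4],"rot": [0,0,0],"grip": 1},
    {"linear": [0.025,0.1,0.5],"rot": [0,0,0],"grip": 1},
    {"linear": [-0.2,0.3,0.5],"rot": [0,0,0],"grip": 1},
    {"linear": [-0.3,0.6,0.5],"rot": [0,0,0],"grip": 1},
    {"linear": [-0.4,0.9,0.5],"rot": [0,0,0],"grip": 1},
    {"linear": [-0.4,0.9,0.5],"rot": [0,0,0],"grip": 1},
    {"linear": [-0.4,0.9,0.5],"rot": [0,0,0],"grip": 1},
    {"linear": [-0.4,0.9,0.5],"rot": [0,0,0],"grip": 1},
    {"linear": [-0.4,0.9,0.5],"rot": [0,0,0],"grip": 1},
  ],
)

```text
time: 18.2
ee_pos: [0.4092, 0.2069, 0.1895]
eef_rot: [0.606, 0.795, 0.0, -0.001]
ft_force: [1.4, 0.2, -0.7]
width: 0.0
```

Run:
```python
from h import *
t=r.camera("top"); im=rect(t,.04); b=im[150:450,320:560,::-1]
p=r.camera("side"); c=rect(p,.04)[150:450,320:560,::-1]
cv2.imwrite("pics/end.png",cv2.resize(np.hstack([b,c]),(800,500)))
for q in(t,p):
  for k,z in(("catch_pivot",.04),("catch_post",.0465),("canister",0),("compass",0),("stopper",0)):
    for o in r.spot_point(k,q)[:2]: print(k,round(o["p"],2),np.round(onz(q,o["location"],z),4))
s=r.read_state(); print(s["ee_pos"],s["ft_force"],s["time"])
```

```text
catch_pivot 0.7 [ 0.5092 -0.0804  0.04  ]
catch_post 0.56 [ 0.5274 -0.0614  0.0465]
canister 0.76 [ 0.6634 -0.1266  0.    ]
compass 0.77 [0.761  0.0259 0.    ]
stopper 0.47 [0.5469 0.1509 0.    ]
catch_pivot 0.65 [ 0.5075 -0.078   0.04  ]
catch_pivot 0.49 [0.7089 0.0617 0.04  ]
catch_post 0.45 [ 0.5248 -0.0566  0.0465]
canister 0.53 [ 0.6773 -0.1338  0.    ]
compass 0.75 [0.7618 0.0228 0.    ]
stopper 0.64 [0.5473 0.1517 0.    ]
stopper 0.57 [0.4396 0.0135 0.    ]
[0.41206272 0.20114281 0.18956635] [ 0.3556089  -0.03977536 -0.25815985] 18.8
```

View pics/end.png

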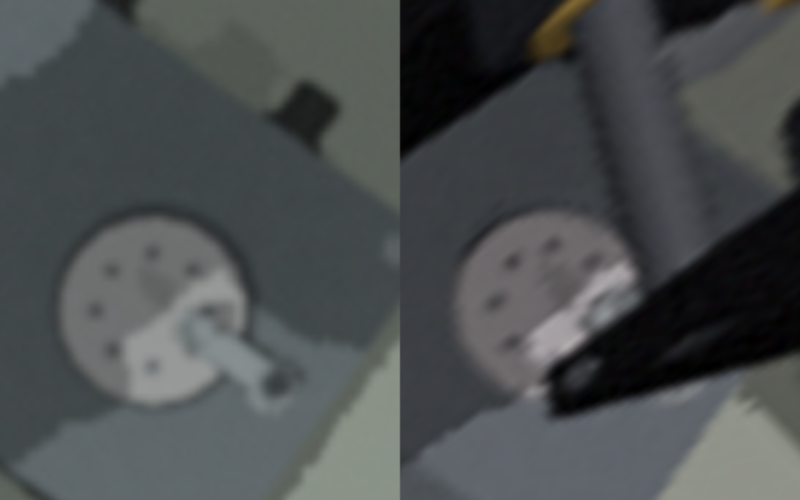

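View (11): the catch lies over the disc, pointing from its pivot at (270,385) to (195,328), about 1.54 rad. The disc is flush with an even ring round it. The arm is clear, so I'll hand in.

```bash
python3 -c "
from bench import r
print(r.close_job())"
```

```text
the job is handed in; nothing more can be done
None
```

The disc lies flat in the well and the catch is turned over it; I handed the job in at about 19 s, with no verdict reported.

- **Disc:** I pushed it with the two fingertips held 30 mm apart. It looked flush with an even ring round it, and its measured centre was about 1.5 mm from the well's (limit 4 mm).
- **Catch:** I pushed the post with the shut fingertips until the force reached 12 N at the stop, then moved the arm clear. The picture gives an angle of about 1.54 rad. The network's points gave 1.42 rad (top) and 1.50 rad (side), all above the 1.3 rad needed.
- **Bystanders:** The last positions of the canister, compass and stoppers are close to the first ones, within about 10 mm of network scatter. The top camera missed one stopper at the end, but the side camera found it.

**Height disagreement:** the reported TCP height is about 25–30 mm lower than the true one. By touch on the deck it is about 25 mm, by the side camera about 30 mm. Because of this my first push passed over the disc without touching it. I backed off, found the deck by touch (up to 20 N of fingertip force) and repeated the push.

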